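# Fit a filter canister to a bayonet port

### The arm

A 7-joint arm with a two-finger parallel gripper is mounted at the origin on a cart in front of the work surface, level with it; the furniture and walls round the work are solid. World frame = base frame: x ahead of the robot, y to its left, z up, the work surface at z = 0. Lengths are in m, angles in rad, forces in N, time in s.
With the tool pointing down it reaches from about 0.425 to 0.925 m from the base axis. Payload 6.8 kg.
Tool frame: the origin (TCP) lies at the very end of the fingers, on their centre line; the grasp point (between the pads) lies 19 mm behind it; z points along the fingers, y is the line along which they close (so a half turn about z gives the same grasp; the last joint's range is limited). The gripper opens to 85 mm and grips with 20 to 120 N. Pads are 22 mm wide; open, the fingers measure 114 mm over their backs; the gripper's body (76 mm by 85 mm) begins 54 mm behind the grasp point. The pads swing forward as they close: fully open they stand 13 mm farther back than shut.
Start: joints at [-1.341, 0.477, 0.022, 1.555, -0.011, 1.109, -0.083], TCP at [0.224, 0.637, 0.231] pointing down, gripper open.
Joint ranges: [-2.96, 2.96], [-0.34, 2.1], [-1.41, 1.46], [0.24, 2.44], [-1.37, 4.51], [0.17, 1.92], [-2.96, 2.96]. Speed limits (rad/s): [2.39, 2.39, 3.14, 3.14, 3.14, 3.14, 3.14].

### API

Orientations are given as a rotation vector (axis times angle).
In Python, from bench import r gives the robot as it stands.
- The arm moves only by the tool play_rows, never from a script. Its argument "targets" is text: rows parted by semicolons, each of 5 numbers parted by spaces: the closure, from -1 (fully open) to 1 (shut), then the shift along the tool's x, y, z in m, then the turn about the tool's z in rad. In form: gripper dx dy dz spin; .... A call has 1 to 8 rows; each row is the pose to reach, as a shift and turn from the pose commanded when the call began, along the tool's axes at that moment; what a row does not reach only later rows make up. A row lasts 1/12 s, in which the tool goes at most 41.7 mm and 7.16 degrees, less where a joint would pass 70% of its speed; a pose out of reach is approached as far as the arm can. A call with a gripper value outside its range is refused whole. The fingers move at their own pace and stop on an object; "squeeze" is the grip in N (left out, the last holds). Time passes only in rows, so rows that repeat a pose let the fingers close. It gives the time, the measured TCP pose, the force, the opening and the grip force at its end, in the units of the state.
- r.get_obs(): the state, without advancing time (a new reading comes with each control period).
- r.grab_frame(name): name is "scene" or "top" or "wrist"; returns the picture (400x640x3 uint8, red, green, blue); there is no depth.
- r.camera_info(name): a dict with "fov_y" (degrees; the focal length in pixels is half the picture's height over the tangent of half this angle, whatever the lens; pixels are square), "cx", "cy" (the principal point, pixels), "position" and "rotation" of the camera in the world. Camera axes: x right, y down, z forward; pixel columns grow to the right and rows downward; lengths in m; the calibration is good to about 2 mm. The wrist camera is an equidistant fisheye: a pixel r from the principal point sees the ray r / f radians off the axis. A picture is of the moment at which its call begins: read the wrist's pose just before it. camera_info takes no time and is no camera call; for the wrist camera it gives the pose at the moment of the call.
- r.hand_in(): hands the job in; it is judged then, once.
The state is a dict: "clock": time; "joints": joint angles; "qvel": joint speeds; "tau": joint torques, N m; "tcp_pos": TCP position; "orientation": TCP orientation; "contact_force": force on the tool from outside, world axes, zero at the start; "moment": the same for the moment, N m; "grip_width": finger opening in m; "gripper_force": force on a finger pad.
Only numpy, scipy, OpenCV 4.12 (cv2) and the standard library are available. Lean on these libraries where they do the work, as an engineer would, in place of code of your own. Each camera call takes 0.05 s, during which the arm holds its last target. There are 200 camera calls.

### The job

Fit the filter canister to the bench filter unit: push the lever of the dust flap until the flap snaps fully open, then set the canister's bayonet foot into the sloped port, push it down and turn it clockwise to the stop, so that it stays locked when you let go. Leave the tape roll, the dish wheel and the oil stone where they are.

Things in the scene. Friction and masses are not known exactly. Their poses are not given: they have to be found in the camera images.
- filter_unit: Small grey bench filter unit, fixed: box about 160x150x100 mm with vent slots, on feet; a round neck (88 mm across) with a sloped port rises from its top toward the robot. Origin on the bench under the box's front half; z up, x away from the robot at yaw 0.
- port: Centre of the round port's mouth (rim plane), some 150 mm above the bench. z: out of the port along its axis, leaning 35 deg from vertical toward the robot's side; x: in the rim plane, up the slope, away from the robot; y: level. A canister is home with its body down on the rim and its foot 16 mm below the rim plane; it turns freely with the foot between 13 and 16 mm deep.
- port_lip (a point): Bayonet lip inside the rim; point on the axis 5 mm below the rim plane (lip's underside), axes of port. Lip 5 mm thick: round hole 49 mm with two opposite notches at +x and -x, 21 mm wide (along y), reaching 33 mm from the axis. Chamber below it 66 mm across. Lugs turn under the lip only clockwise seen looking into the port, 80 deg to a hard stop.
- port_pad (a point): Sprung rubber pad in the port, axes of port; point on the axis 9 mm below the rim plane, where a foot first meets it. It resists with 2.4 N, rising to 8 N at 16 mm (home). Lugs cannot turn with the foot less than 12 mm deep. When a turned canister is let go the pad lifts it until its lugs bear on the lip: foot 12 mm below the rim plane, locked.
- canister_grip (a point): Loose filter canister, upright on the bench, 0.15-0.31 kg: bright ribbed drum 74 mm across, straight black grip bar on top, 96 mm high in all. Bar 62 long (x), 24 wide (y), 40 mm high. Point: on the axis in the bar, 80 mm above the underside, 16 mm below the bar's top, 24 mm above the drum's top. z: axis, up; x: along the bar. Same after a half turn.
- canister: The same canister; origin at the centre of its underside (end of its foot), axes as canister_grip. Foot: round spigot 45 mm in diameter, 16 mm long, chamfered end, with two opposite lugs 14 mm wide, reaching 28 mm from the axis at +x and -x, under the ends of the bar (lugs 2 to 7 mm above the underside). The drum above it rests on the port's rim.
- flap (a joint): Angle (rad) of the round dust flap, 74 mm, covering the port: 0 = shut on the rim, 2.44 = fully open, tipped back behind the port. Hinge along the port's y axis, 52 mm in x and 7.5 mm in z from the port's origin. Sprung to either stop: below about 1.13 it springs shut, beyond that open.
- flap_lever (a point): Flap's thumb lever: upright dark steel tab, 22 wide (y), 5 thick, 55 mm long, bead on its end, square to the flap, at y = +56 mm (left) of the port's axis. Point on it 40 mm from the hinge. z: along the lever, away from the hinge, parallel to the port's axis while shut. Pushed level along the port's x (away from the robot) it opens the flap: 3-4 N, some 45 mm to the snap point.
- masking_roll: Bystander: roll of tan masking tape lying flat, 96 mm in diameter, 25 mm high; origin at the centre of its underside.
- cup_wheel: Bystander: white dish-shaped grinding wheel lying flat, 102 mm in diameter, 24 mm high; origin at the centre of its underside.
- oil_stone: Bystander: green oil stone, 25x100x13 mm, lying flat; origin at the centre of its underside.
There are look-alikes about, which are no part of the job. What is shaped like the canister but orange is not meant.

How it is judged:
On the way:
1. the dust flap is open at its far stop (value of joint flap above 2.1 rad), for 0.2 s.
At the end, for the whole second after the job is handed in: Flap open (over 2.1 rad); canister foot within 5 mm of the port axis in x and y and over 10.5 mm below the rim plane, axes within 0.14 rad, grip bar within 0.45 rad of the port's y axis (about 0.17 at the stop); at rest (value of joint flap above 2.1 rad and x of canister in the frame of port between -0.005 and 0.005 m and y of canister in the frame of port between -0.005 and 0.005 m and z of canister in the frame of port below -0.0105 m and angle between the z axis of canister and the z axis of port, either way round below 0.14 rad and angle between the x axis of canister and the y axis of port, either way round below 0.45 rad and linear speed of canister below 0.02 m/s and angular speed of canister below 0.2 rad/s); the robot touches nothing.
It fails at once if the tape roll is moved by more than 30 mm (distance of masking_roll from where it was at the start of the episode above 0.03 m).
It fails at once if the dish wheel is moved by more than 30 mm (distance of cup_wheel from where it was at the start of the episode above 0.03 m).
It fails at once if the oil stone is moved by more than 30 mm (distance of oil_stone from where it was at the start of the episode above 0.03 m).
It also fails if it takes over 59 s, if anything falls off the work surface, if the arm or the gripper's body presses on something with over 40 N, if the wrist force passes 120 N, or if a joint passes its speed limit or range.

## Working session

There is one attempt and no reset: what is moved stays moved. The work goes in short steps, Python scripts to look and compute and a tool call to move; the robot and the scene stay as the last step left them, time stands still between calls to the robot, and variables do not carry over. Pictures are saved under pics/ and viewed, at most 10 in all, crops included, and the job is handed in when it is done.

Besides the shell and the picture viewer there is one more tool, called after "Request:" as name(argument=value, ...), one argument or row to a line, values as JSON. play_rows: Moves the arm, as the interface text tells. Its arguments: {"type":"object","properties":{"targets":{"type":"string"},"squeeze":{"type":"number"}},"required":["targets"]}

```bash
mkdir -p pics; ls; python3 - <<'E'
from bench import r
import cv2,numpy as np
o=r.get_obs();print({k:np.round(v,3) for k,v in o.items()})
for n in("scene","top"):
    i=r.camera_info(n);print(n,i)
    cv2.imwrite(f"pics/{n}0.png",r.grab_frame(n)[:,:,::-1])
i=r.camera_info("wrist");print(i)
E
```

```text
pics
{'clock': np.float64(0.0), 'joints': array([-1.341,  0.478,  0.022,  1.557, -0.012,  1.109, -0.083]), 'qvel': array([ 0.   , -0.003, -0.001, -0.   ,  0.001,  0.001, -0.001]), 'tau': array([ 0.0000e+00, -5.9644e+01,  1.6080e+00, -2.8120e+01,  1.2000e-02,
        9.0000e-03,  0.0000e+00]), 'tcp_pos': array([0.224, 0.636, 0.23 ]), 'orientation': array([-5.280e-01, -3.097e+00,  3.000e-03]), 'contact_force': array([ 0.047, -0.156, -0.007]), 'moment': array([0.008, 0.01 , 0.054]), 'gripper_force': np.float64(0.0), 'grip_width': np.float64(0.085)}
scene {'fov_y': 52.699147483375334, 'cx': 313.14070003281887, 'cy': 205.00204765182616, 'position': array([-0.09541795, -0.33240067,  1.02906049]), 'rotation': array([-2.16596348,  1.27046555, -0.45516811])}
top {'fov_y': 45.375201289747004, 'cx': 312.4483636150053, 'cy': 199.15107849175627, 'position': array([0.37876534, 0.04545839, 1.56071409]), 'rotation': array([-2.17281262,  2.13555652, -0.14608295])}
{'fov_y': 65.70646984690485, 'cx': 318.02073420647207, 'cy': 202.36262496967564, 'position': array([0.15788697, 0.65961456, 0.37215392]), 'rotation': array([2.36730873, 1.67752396, 0.23606846])}
```

View pics/scene0.png

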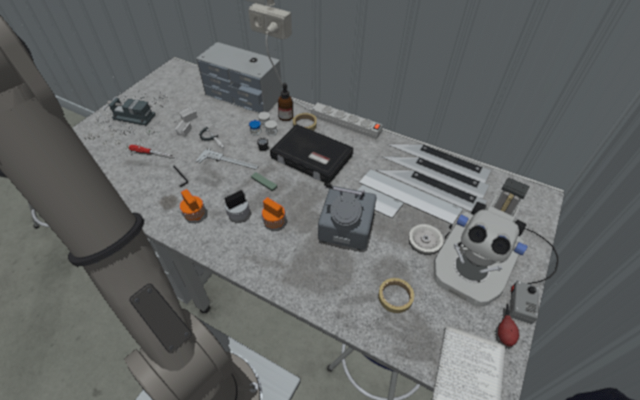

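View pics/top0.png

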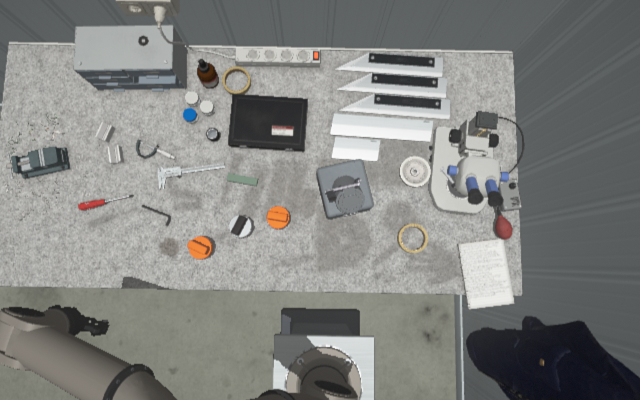

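The candidates for the canister are bright drum with a black bar (top 241,225; scene 237,205), orange one A (top 200,247; scene 192,205) and orange one B (top 278,217; scene 273,213). I choose the bright drum and check it, along with the unit, in one close crop.

```bash
cat > h.py <<'E'
import numpy as np,cv2
from scipy.spatial.transform import Rotation as R
from bench import r
def ray(info,u,v,fish=False):
    f=200/np.tan(np.radians(info["fov_y"])/2)
    d=np.array([u-info["cx"],v-info["cy"]],float)/f
    if fish:
        t=np.hypot(*d); c=np.array([*(d*np.sin(t)/t),np.cos(t)]) if t>0 else np.array([0,0,1.])
    else: c=np.array([*d,1.]); c/=np.linalg.norm(c)
    return np.array(info["position"]),R.from_rotvec(info["rotation"]).apply(c)
def plane(info,u,v,z,fish=False):
    p,d=ray(info,u,v,fish); return p+d*(z-p[2])/d[2]
def proj(info,X,fish=False):
    f=200/np.tan(np.radians(info["fov_y"])/2)
    c=R.from_rotvec(info["rotation"]).inv().apply(np.atleast_2d(X)-info["position"])
    if fish:
        n=np.hypot(c[:,0],c[:,1]); t=np.arctan2(n,c[:,2]); d=c[:,:2]/n[:,None]*t[:,None]
    else: d=c[:,:2]/c[:,2:]
    return d*f+[info["cx"],info["cy"]]
def tri(*rays):
    A=0;b=0
    for p,d in rays:
        M=np.eye(3)-np.outer(d,d);A=A+M;b=b+M@p
    return np.linalg.solve(A,b)
E
python3 - <<'E'
from h import *
t=cv2.imread("pics/top0.png");s=cv2.imread("pics/scene0.png")
c=lambda im,x,y:cv2.resize(im[y:y+75,x:x+100],(400,300),interpolation=cv2.INTER_CUBIC)
cv2.imwrite("pics/z1.png",np.vstack([np.hstack([c(t,200,190),c(t,295,150)]),np.hstack([c(s,190,170),c(s,298,178)])]))
it=r.camera_info("top");is_=r.camera_info("scene")
print("can",plane(it,241,225,.08),plane(is_,236,203,.08))
for n,u,v,z in(("org A",200,247,.08),("org B",278,217,.08),("roll",413,238,.02),("wheel",415,171,.02),("stone",242,180,.01)):print(n,plane(it,u,v,z).round(3))
for u,v in((318,168),(362,160),(373,208),(327,218)):print("box corner",plane(it,u,v,.1).round(3))
E
```

```text
can [0.49138351 0.26267365 0.08      ] [0.47677722 0.25682812 0.08      ]
org A [0.421 0.386 0.08 ]
org B [0.518 0.149 0.08 ]
roll [ 0.464 -0.283  0.02 ]
wheel [ 0.683 -0.292  0.02 ]
stone [0.645 0.275 0.01 ]
box corner [0.671 0.027 0.1  ]
box corner [ 0.699 -0.11   0.1  ]
box corner [ 0.549 -0.144  0.1  ]
box corner [ 0.516 -0.003  0.1  ]
```

View pics/z1.png

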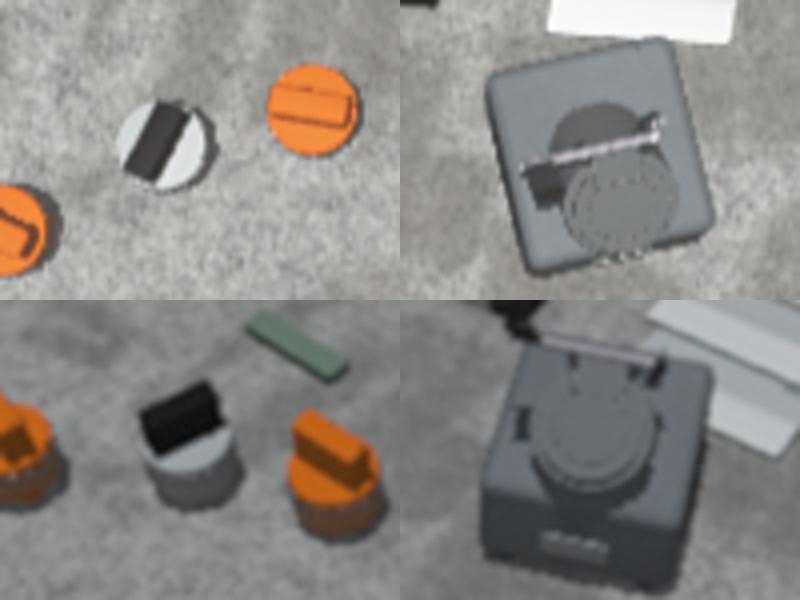

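The close crop shows the bright drum with the black bar at top (241,226); both neighbours are orange, so that choice is settled. The unit's flap disc centre is at top (350,201) and scene (347,210), with the hinge rod behind it. Next I get rough numbers, then go for a near look with the wrist camera.

```bash
python3 - <<'E'
from h import *
it=r.camera_info("top");s=r.camera_info("scene")
print("flap disc",tri(ray(it,350,201),ray(s,346.7,210)))
print("rod L,R",tri(ray(it,325,191),ray(s,298+112/4,178+37/4)),tri(ray(it,360,182),ray(s,298+258/4,178+60/4)))
o=r.get_obs();M=R.from_rotvec(o["orientation"]).as_matrix();print(M.round(3))
p,d=ray(r.camera_info("wrist"),318,202,True);print("wrist axis",d,M.T@(p-o["tcp_pos"]),M.T@d)
# shift in tool axes to a viewing point
tgt=np.array([.42,.10,.33]);print((M.T@(tgt-o["tcp_pos"])).round(3))
E
```

```text
flap disc [ 0.56382872 -0.07002156  0.15000003]
rod L,R [0.58713478 0.00691038 0.18062399] [ 0.61435415 -0.0939436   0.1853297 ]
[[-0.943  0.331 -0.   ]
 [ 0.331  0.943 -0.002]
 [-0.    -0.002 -1.   ]]
wrist axis [ 0.26077296 -0.0933228  -0.96087893] [ 6.96327437e-02 -4.20564430e-05 -1.41742193e-01] [-2.76849471e-01 -6.90048148e-05  9.60913298e-01]
[-0.363 -0.441 -0.099]
```

Request:
play_rows(
  targets="1 -0.18 -0.22 -0.05 0;1 -0.18 -0.22 -0.05 0;1 -0.18 -0.22 -0.05 0;1 -0.18 -0.22 -0.05 0;1 -0.18 -0.22 -0.05 0;1 -0.18 -0.22 -0.05 0;1 -0.18 -0.22 -0.05 0;1 -0.18 -0.22 -0.05 0",
)

```text
clock: 0.77
tcp_pos: [0.3245, 0.3623, 0.2824]
orientation: [0.543, 3.092, -0.002]
contact_force: [0.6, 0.4, -0.2]
grip_width: -0.0002
gripper_force: 0.0
```

Request:
play_rows(
  targets="1 -0.18 -0.22 -0.05 -0.55;1 -0.18 -0.22 -0.05 -0.55;1 -0.18 -0.22 -0.05 -0.55;1 -0.18 -0.22 -0.05 -0.55;1 -0.18 -0.22 -0.05 -0.55;1 -0.18 -0.22 -0.05 -0.55;1 -0.18 -0.22 -0.05 -0.55;1 -0.18 -0.22 -0.05 -0.55",
)

```text
clock: 1.43
tcp_pos: [0.4193, 0.0963, 0.3324]
orientation: [-0.32, 3.123, -0.001]
contact_force: [-0.4, 0.7, 0.5]
grip_width: -0.0004
gripper_force: 0.0
```

```bash
python3 - <<'E'
from h import *
o=r.get_obs();print(o["clock"],o["tcp_pos"],o["joints"].round(2))
i=r.camera_info("wrist");f=r.grab_frame("wrist")[:,:,::-1];cv2.imwrite("pics/w1.png",f);np.save("w1.npy",i,allow_pickle=True);print(proj(i,[[.564,-.07,.15],[.49,.263,.08]],True))
E
```

```text
1.4333 [0.41933069 0.09633683 0.33238872] [-0.75 -0.06  0.37  1.99  0.02  1.21  1.38]
[[168.92265089 264.85222133]
 [421.96392455 241.16368898]]
```

View pics/w1.png

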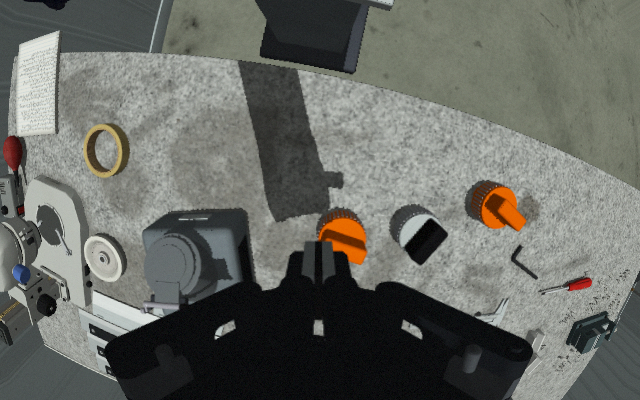

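The view shows the unit at (195,255), the flap disc at (178,258) and the canister at (425,238). The lever is hidden, so I move over the unit for a near view.

Request:
play_rows(
  targets="1 -0.21 -0.17 0 0;1 -0.21 -0.17 0 0;1 -0.21 -0.17 0 0;1 -0.21 -0.17 0 0;1 -0.21 -0.17 0 0;1 -0.21 -0.17 0 0;1 -0.21 -0.17 0 0;1 -0.21 -0.17 0 0",
)

```text
clock: 2.15
tcp_pos: [0.6614, -0.0212, 0.3291]
orientation: [0.329, -3.123, 0.004]
contact_force: [-1.1, 0.1, -1.0]
grip_width: -0.0
gripper_force: 0.0
```

```bash
python3 - <<'E'
from h import *
o=r.get_obs();print(o["clock"],o["tcp_pos"],o["joints"].round(2))
i=r.camera_info("wrist");f=r.grab_frame("wrist")[:,:,::-1];np.save("w2.npy",i,allow_pickle=True);print(i)
c=proj(i,[[.58,-.06,.16]],True)[0].astype(int);print(c)
x,y=max(c[0]-100,0),max(c[1]-75,0);print(x,y)
cv2.imwrite("pics/w2.png",cv2.resize(f[y:y+150,x:x+200],(800,600),interpolation=cv2.INTER_CUBIC))
E
```

```text
2.15 [ 0.6613563  -0.02115643  0.32910173] [-0.44  0.42  0.54  1.49 -0.22  1.29  1.9 ]
{'fov_y': 65.70646984690485, 'cx': 318.02073420647207, 'cy': 202.36262496967564, 'position': array([ 0.59338717, -0.03575243,  0.47095262]), 'rotation': array([1.85387862, 2.29014773, 0.32018083])}
[297  97]
197 22
```

View pics/w2.png

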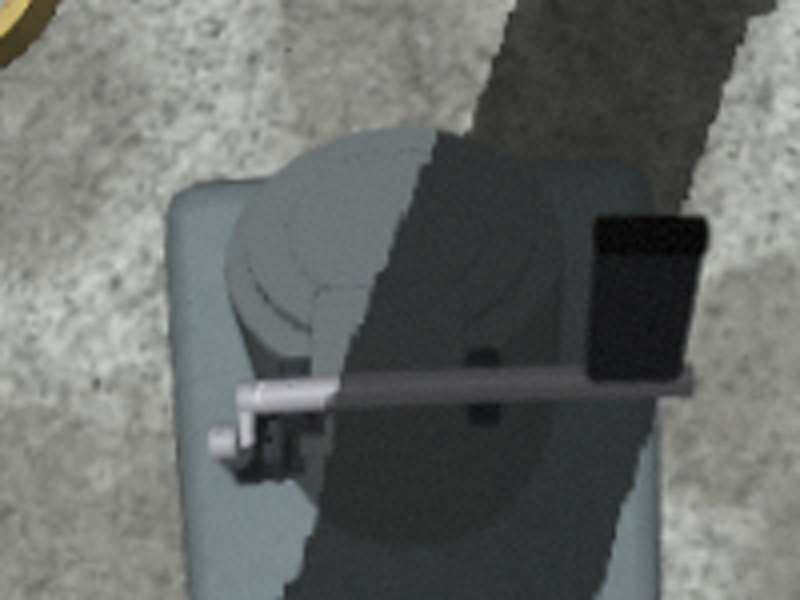

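```bash
python3 - <<'E'
from h import *
i=np.load("w2.npy",allow_pickle=True).item()
px=lambda a,b:(197+(a+.5)/4-.5,22+(b+.5)/4-.5)
A=plane(i,*px(242,396),.186,True);B=plane(i,*px(690,381),.186,True)
d=B-A;print("rod",A,B,np.linalg.norm(d),"yaw",np.arctan2(-d[0],d[1]))
lb=plane(i,*px(640,376),.186,True);lt=plane(i,*px(650,232),.231,True);print("lever base/tip",lb,lt,np.hypot(*(lb-lt)[:2]))
# box edges at z=.1
for q in((168,200),(185,560),(175,188),(640,170)):print(plane(i,*px(*q),.1,True))
yaw=np.arctan2(-d[0],d[1]);x=np.array([np.cos(yaw),np.sin(yaw)]);y=np.array([-x[1],x[0]])
print("port",lb[:2]-.056*y-.0383*x)
print("disc front edge/left/right", [plane(i,*px(*q),z,True).round(4) for q,z in(((405,128),.130),((228,270),.151),((560,262),.151))])
E
```

```text
rod [ 0.60871062 -0.09060882  0.186     ] [0.58419051 0.00940368 0.186     ] 0.1029744369566716 yaw 0.24042807574179392
lever base/tip [ 0.58577069 -0.00211302  0.186     ] [ 0.55901145 -0.01158958  0.231     ] 0.02838772113607119
[ 0.55801364 -0.14170051  0.1       ]
[ 0.66611916 -0.11591067  0.1       ]
[ 0.55403912 -0.14031134  0.1       ]
[ 0.52233821 -0.00525027  0.1       ]
port [ 0.56190698 -0.06562218]
disc front edge/left/right [array([ 0.5301, -0.0724,  0.13  ]), array([ 0.5788, -0.1074,  0.151 ]), array([ 0.5606, -0.0243,  0.151 ])]
```

Request:
play_rows(
  targets="1 0.13 0.035 0 -0.03;1 0.13 0.035 0 -0.03;1 0.13 0.035 0 -0.03;1 0.13 0.035 0 -0.03;1 0.13 0.035 0.11 -0.03;1 0.13 0.035 0.11 -0.03;1 0.13 0.035 0.11 -0.03;1 0.13 0.035 0.11 -0.03",
)

```text
clock: 2.87
tcp_pos: [0.5196, -0.0109, 0.2163]
orientation: [0.382, -3.108, -0.001]
contact_force: [-1.8, -0.0, -0.1]
grip_width: -0.0001
gripper_force: 0.0
```

```bash
cat >> h.py <<'E'
def yawt(o):
    M=R.from_rotvec(o["orientation"]).as_matrix();return np.arctan2(M[1,0],M[0,0]),M
def to(tgt,yaw=None):
    o=r.get_obs();y,M=yawt(o);d=M.T@(np.array(tgt)-o["tcp_pos"])
    print("t",round(float(o["clock"]),2),"tcp",o["tcp_pos"].round(4),"yaw",round(float(y),3),"q7",o["joints"][6].round(2),"F",o["contact_force"].round(1),"SHIFT",d.round(4),"" if yaw is None else ("SPIN",round(float((y-yaw+np.pi)%(2*np.pi)-np.pi),3)))
E
python3 - <<'E'
from h import *
to([.526,-.014,.218],.24+np.pi)
E
```

```text
t 2.87 tcp [ 0.5196 -0.0109  0.2163] yaw -2.897 q7 1.88 F [-1.8 -0.  -0.1] SHIFT [-0.0055 -0.0046 -0.0017] ('SPIN', 0.005)
```

Request:
play_rows(
  targets="1 -0.015 -0.004 0 0;1 -0.025 -0.004 0 0;1 -0.035 -0.004 0 0;1 -0.045 -0.004 0 0;1 -0.055 -0.004 0 0;1 -0.065 -0.004 0 0;1 -0.074 -0.004 0 0;1 -0.082 -0.004 0 0",
)

```text
clock: 3.53
tcp_pos: [0.6064, 0.0037, 0.2214]
orientation: [-0.38, 3.117, -0.0]
contact_force: [0.5, 0.4, 0.6]
grip_width: 0.0001
gripper_force: 0.0
```

```bash
python3 - <<'E'
from h import *
to([.526,-.014,.218],.24+np.pi)
i=r.camera_info("wrist");f=r.grab_frame("wrist")[:,:,::-1]
s=r.grab_frame("scene")[:,:,::-1]
cv2.imwrite("pics/p3.png",np.hstack([cv2.resize(s[150:270,280:400],(400,400)),cv2.resize(f,(400,250))[:250].copy() if 0 else cv2.resize(f[0:400,120:520],(400,400))]))
E
```

```text
t 3.53 tcp [0.6064 0.0037 0.2214] yaw -2.899 q7 1.91 F [0.5 0.4 0.6] SHIFT [0.0823 0.0021 0.0033] ('SPIN', 0.003)
```

View pics/p3.png

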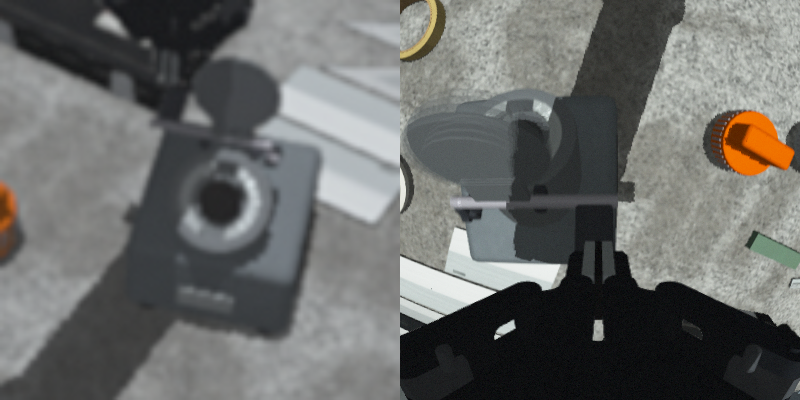

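The left half of the picture shows the flap fully open with the port hole at about (218,200) in it. I lift off and go to the canister.

Request:
play_rows(
  targets="-1 0 0 -0.04 0;-1 0 0 -0.08 0;-1 0.01 0.04 -0.08 0;-1 0.02 0.08 -0.08 0;-1 0.03 0.12 -0.08 0;-1 0.04 0.16 -0.08 0;-1 0.05 0.2 -0.08 0;-1 0.055 0.24 -0.08 0",
)

```text
clock: 4.3
tcp_pos: [0.4921, 0.224, 0.3017]
orientation: [-0.379, 3.118, 0.001]
contact_force: [0.7, 0.4, -0.1]
grip_width: 0.0854
gripper_force: 0.0
```

Request:
play_rows(
  targets="-1 0.01 0.04 0 0.66;-1 0.01 0.04 0 0.66;-1 0.01 0.04 0 0.66;-1 0.01 0.04 0 0.66;-1 0.01 0.04 0.01 0.66;-1 0.01 0.04 0.02 0.66;-1 0.01 0.04 0.02 0.66;-1 0.01 0.04 0.02 0.66",
)

```text
clock: 4.97
tcp_pos: [0.4743, 0.2591, 0.2812]
orientation: [-0.649, -3.073, 0.001]
contact_force: [-0.6, -0.2, 0.0]
grip_width: 0.0853
gripper_force: 0.0
```

```bash
python3 - <<'E'
from h import *
to([.48,.26,.25],2.72)
i=r.camera_info("wrist");f=r.grab_frame("wrist")[:,:,::-1]
cv2.imwrite("pics/w4.png",f);np.save("w4.npy",i,allow_pickle=True)
cv2.imwrite("pics/top4.png",r.grab_frame("top")[:,:,::-1]);cv2.imwrite("pics/scene4.png",r.grab_frame("scene")[:,:,::-1])
g=cv2.cvtColor(f,cv2.COLOR_BGR2GRAY)
c=proj(i,[[.484,.26,.096],[.563,-.067,.15]],True);print(c)
# black bar blob near the projection
m=((g<45)*255).astype(np.uint8)
n,l,st,ce=cv2.connectedComponentsWithStats(m)
for k in range(1,n):
    if st[k,4]>150 and np.hypot(*(ce[k]-c[0]))<120:
        rc=cv2.minAreaRect(cv2.findContours((l==k).astype(np.uint8),0,1)[0][0]);print(st[k],ce[k],rc)
E
```

```text
t 4.97 tcp [0.4743 0.2591 0.2812] yaw 2.725 q7 0.65 F [-0.6 -0.2  0. ] SHIFT [-0.0049  0.0032  0.0312] ('SPIN', 0.005)
[[322.49111888 187.89611417]
 [128.11261375 344.07884481]]
[ 322  157   24   61 1295] [333.56988417 186.77760618] ((333.56207275390625, 186.88702392578125), (22.713973999023438, 60.22470474243164), 2.2025980949401855)
```

View pics/w4.png

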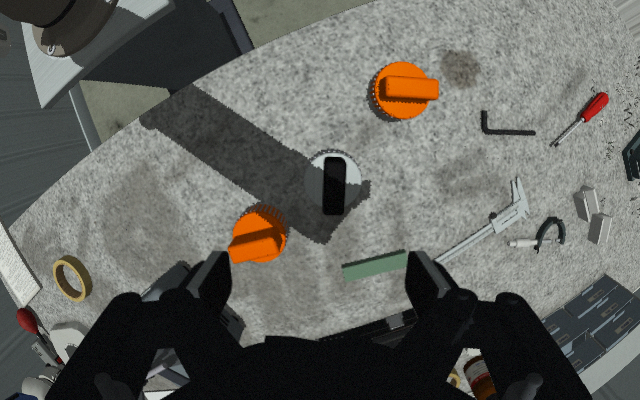

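The bar lies at (334,187) and runs along the image vertical, so the tool is nearly aligned with it. The orange look-alikes are at (258,237) and (402,90).

```bash
python3 - <<'E'
from h import *
i=np.load("w4.npy",allow_pickle=True).item()
a=np.radians(2.2);c=np.array([333.6,186.9]);u=np.array([-np.sin(a),np.cos(a)])
E=plane(i,*(c+u*30.1),.096,True);N=plane(i,*(c-u*25),.096,True)
ang=np.arctan2(*(N-E)[1::-1]);C=E+.031*(N-E)/np.linalg.norm(N-E)
print("bar far end",E,"near",N,"yaw",ang,"centre",C,np.linalg.norm(N-E))
M=yawt(r.get_obs())[1]
to([*C[:2],.062],ang)
to([*(C+.005*M[:,0])[:2],.062],ang)
for A,B in((200,247),):pass
# port rim in top/scene: bright ring
for n in("top","scene"):
    im=cv2.imread(f"pics/{n}4.png");
    x,y=(320,170) if n=="top" else (315,180)
    cv2.imwrite(f"pics/{n}_port.png",cv2.resize(im[y:y+60,x:x+60],(400,400),interpolation=cv2.INTER_CUBIC))
cv2.imwrite("pics/port4.png",np.hstack([cv2.imread("pics/top_port.png"),cv2.imread("pics/scene_port.png")]))
E
```

```text
bar far end [0.51901057 0.25680779 0.096     ] near [0.46307798 0.2832207  0.096     ] yaw 2.700408904265362 centre [0.49097892 0.27004511 0.096     ] 0.06185544906249736
t 5.12 tcp [0.4748 0.2594 0.282 ] yaw 2.725 q7 0.65 F [-1.  -0.   0.1] SHIFT [-0.0104  0.016   0.22  ] ('SPIN', 0.024)
t 5.12 tcp [0.4748 0.2594 0.282 ] yaw 2.725 q7 0.65 F [-1.  -0.   0.1] SHIFT [-0.0054  0.016   0.22  ] ('SPIN', 0.024)
```

View pics/port4.png

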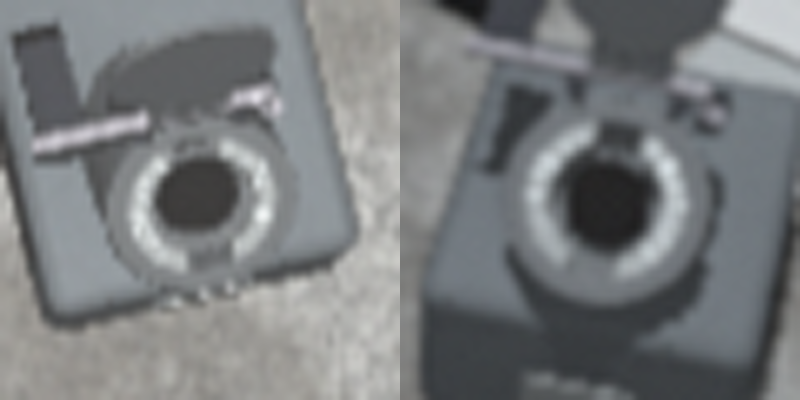

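Request:
play_rows(
  targets="-1 -0.0044 0.016 0.04 0.024;-1 -0.0044 0.016 0.08 0.024;-1 -0.0044 0.016 0.12 0.024;-1 -0.0044 0.016 0.15 0.024;-1 -0.0044 0.016 0.18 0.024;-1 -0.0044 0.016 0.2 0.024;-1 -0.0044 0.016 0.212 0.024;-1 -0.0044 0.016 0.218 0.024",
)

```text
clock: 5.78
tcp_pos: [0.4847, 0.2719, 0.0621]
orientation: [-0.687, -3.064, 0.002]
contact_force: [-0.0, 1.3, 0.5]
grip_width: 0.0854
gripper_force: 0.0
```

Request:
play_rows(
  targets="1 0 0 0 0;1 0 0 0 0;1 0 0 0 0;1 0 0 0 0;1 0 0 0 0;1 0 0 0 0;1 0 0 0 0;1 0 0 0 0",
  squeeze=20,
)

```text
clock: 6.45
tcp_pos: [0.4856, 0.2727, 0.0643]
orientation: [0.688, 3.064, 0.002]
contact_force: [-0.5, -0.6, 7.2]
grip_width: 0.0236
gripper_force: 26.7
```

```bash
python3 - <<'E'
from h import *
to([.4855,.2726,.064],2.70)
it=r.camera_info("top");s=r.camera_info("scene")
print("port",tri(ray(it,350.2,200.2),ray(s,345.5,210)))
E
```

```text
t 6.45 tcp [0.4856 0.2727 0.0643] yaw 2.7 q7 0.78 F [-0.5 -0.6  7.2] SHIFT [ 0.0001 -0.0002  0.0003] ('SPIN', -0.0)
port [ 0.56512155 -0.06858687  0.1481903 ]
```

Request:
play_rows(
  targets="1 0.004 0 0 0;1 0.0075 0 0.0003 0;1 0.011 0 0 0;1 0.015 0 0 0;1 0.0185 0 0 0;1 0.022 0 0.0001 0;1 0.026 0 0.0005 0;1 0.0295 0 0.001 0",
)

```text
clock: 7.12
tcp_pos: [0.4606, 0.2849, 0.0637]
orientation: [0.689, 3.061, 0.004]
contact_force: [3.1, -3.0, 11.1]
grip_width: 0.0236
gripper_force: 28.5
```

```bash
python3 - <<'E'
from h import *
to([.4855,.2726,.064],2.70)
print(r.get_obs()["moment"],r.get_obs()["grip_width"])
f=r.grab_frame("wrist")[:,:,::-1];s=r.grab_frame("scene")[:,:,::-1]
cv2.imwrite("pics/t5.png",np.hstack([cv2.resize(s[170:240,200:270],(400,400)),f[0:400,120:520]]))
E
```

```text
t 7.12 tcp [0.4606 0.2849 0.0637] yaw 2.699 q7 0.73 F [ 3.1 -3.  11.1] SHIFT [-0.0278 -0.0004 -0.0002] ('SPIN', -0.001)
[-0.80777334 -0.99282264  0.01181552] 0.023608421959804105
```

View pics/t5.png

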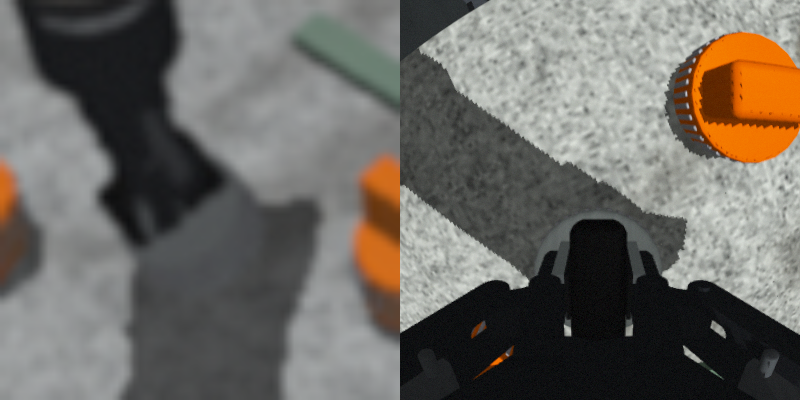

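```bash
cat >> h.py <<'E'
def hyp(tilts=(0,10,20,30,40),off=.006,gz=.0833,lean=1):
    o=r.get_obs();M=yawt(o)[1];i=r.camera_info("wrist");G=o["tcp_pos"]-.019*M[:,2]
    for t in np.radians(tilts):
        c=lambda x,z:G+M[:,0]*((x-off)*np.cos(t)+(z-gz)*np.sin(t)*lean)-M[:,2]*((z-gz)*np.cos(t)-(x-off)*np.sin(t)*lean)
        p=proj(i,[c(.031,.096),c(.037,.056),c(.037,.016)],True);print(round(np.degrees(t)),"bar top end",p[0].round(),"drum top edge",p[1].round(),"drum low edge",p[2].round())
E
python3 -c "
from h import *
hyp()
f=r.grab_frame('wrist')
print(f[190:232:2,322].tolist())"
```

```text
0 bar top end [318. 234.] drum top edge [318. 193.] drum low edge [318. 177.]
10 bar top end [318. 226.] drum top edge [318. 201.] drum low edge [318. 194.]
20 bar top end [318. 219.] drum top edge [318. 209.] drum low edge [318. 212.]
30 bar top end [318. 215.] drum top edge [318. 219.] drum low edge [318. 230.]
40 bar top end [318. 213.] drum top edge [318. 230.] drum low edge [318. 248.]
[[63, 64, 62], [60, 66, 63], [61, 63, 59], [72, 71, 70], [55, 57, 54], [52, 53, 52], [60, 62, 60], [67, 68, 64], [70, 69, 68], [68, 73, 67], [69, 72, 67], [78, 84, 83], [88, 95, 93], [97, 100, 104], [95, 101, 101], [24, 29, 29], [10, 5, 7], [16, 16, 15], [10, 6, 6], [7, 5, 5], [8, 4, 6]]
```

Tilt reads 20° as planned, since the bar end is at row 219 and the drum edge at row 211. I continue to about 36°.

Request:
play_rows(
  targets="1 0.004 0 0.0005 0;1 0.007 0 0.001 0;1 0.011 0 0.0018 0;1 0.0145 0 0.0028 0;1 0.018 0 0.0038 0;1 0.021 0 0.0048 0;1 0.0235 0 0.0056 0;1 0.0235 0 0.0056 0",
)

```text
clock: 7.93
tcp_pos: [0.4377, 0.2956, 0.0576]
orientation: [0.687, 3.064, 0.003]
contact_force: [0.7, -0.8, 7.0]
grip_width: 0.0236
gripper_force: 30.1
```

Request:
play_rows(
  targets="1 0 0 -0.015 0;1 0 0 -0.03 0;1 0 0 -0.06 0;1 0 0 -0.1 0;1 0 0 -0.14 0;1 0 0 -0.18 0;1 0 0 -0.22 0;1 0 0 -0.22 0",
)

```text
clock: 8.6
tcp_pos: [0.4397, 0.2969, 0.2838]
orientation: [0.687, 3.06, 0.016]
contact_force: [1.7, 0.6, -2.7]
grip_width: 0.0236
gripper_force: 28.8
```

```bash
python3 -c "
from h import *
to([0,0,0]);hyp((25,30,35,40,45))
f=r.grab_frame('wrist')
for c in (316,322):print(f[200:240:2,c,1].tolist())"
```

```text
t 8.6 tcp [0.4397 0.2969 0.2838] yaw 2.7 q7 0.53 F [ 1.7  0.6 -2.7] SHIFT [ 0.2713 -0.4595  0.278 ] 
25 bar top end [318. 217.] drum top edge [318. 214.] drum low edge [318. 221.]
30 bar top end [318. 215.] drum top edge [318. 219.] drum low edge [318. 230.]
35 bar top end [318. 214.] drum top edge [318. 224.] drum low edge [318. 239.]
40 bar top end [318. 213.] drum top edge [318. 230.] drum low edge [318. 248.]
45 bar top end [318. 213.] drum top edge [318. 235.] drum low edge [318. 258.]
[62, 66, 62, 59, 53, 57, 60, 57, 60, 61, 58, 54, 2, 7, 8, 14, 11, 6, 11, 13]
[57, 60, 68, 57, 57, 59, 66, 65, 60, 60, 63, 58, 12, 12, 0, 13, 10, 12, 13, 13]
```

```bash
python3 -c "
from h import *
i=r.camera_info('wrist');f=r.grab_frame('wrist');cv2.imwrite('pics/w6.png',f[:,:,::-1])
np.set_printoptions(linewidth=250)
g=cv2.cvtColor(f,cv2.COLOR_RGB2GRAY)
print('    ',np.arange(230,410,6))
for y in range(200,262,4):print(y,g[y,230:410:6])
"
```

```text
[230 236 242 248 254 260 266 272 278 284 290 296 302 308 314 320 326 332 338 344 350 356 362 368 374 380 386 392 398 404]
200 [160 165 135  73  73  67  72  73  73  78  67  71  66  70  63  77  65  59  72  73  65 132 162 172 169 170 138 192 189 187]
204 [176 181 176 179  74  65  72  74  67  63  63  62  67  69  68  60  54  60  66  70 152 174 148 167 174 187 144 175 172 156]
208 [191 172 146 195 180  80  76  71  70  61  64  70  62  62  59  63  56  67  68  63 167 176 172 176 169 171 127 180 166 165]
212 [172 171 184 182 138 180  84  69  56  57  57  58  68  56  57  61  66  58  58 113 177 171 181 178 155 148 167 164 186 172]
216 [151 162 167 176 174 186 182  65  60  73  64  73  57  65  52  60  71  64  61 130 170 187 150 174 182 143 126 143 166 177]
220 [169 156 199 179 192 153 171 158 141  69  73  76  66  60  63  52  61  62 103 165 184 168 190 174 160 152 165 166 196 173]
224 [160 192 191 184 198 186 172 129 182 136  69  65   9  10  10  12   4   7  54 146 174 186 192 180 163 159 162 151 174 183]
228 [174 173 189 174 198 157 176 187 178 179 145  13  10   9   3  10   7   9   7 115 165 170 184
[... 337 characters left out ...]
8   9  10   8  11  15  14   6  73 171 156 153 161 145 137 175 159 175]
244 [146  64  69  81  68  56  54  61  73  65  40  13   7  11  12  17   2   6   9   1  64  61 153 157 135 139 148 179 140 163]
248 [120  89 111 116  59  78  68  59  71  62  10   1   7  11   9  14   7   8   2   4  61  62  95 168 175 155 137 175 153 169]
252 [ 90 136 137 135 136  79  59  11  62  60  10  11  12  11   9   2   7  13   7   8  63  63  12  58 168 154 153 166 170 161]
256 [135 135 137 137 136 135  13  12  60  61   8   2  10   4  11  10  10  11  14   9  63  64  18  14 175 141 145 157 166 178]
260 [134 135 135 136 135 128  18  14  59  63   6   6  10   8  15   9  11   7   5   7  46  64  22  17 120 145 144 138 165 163]
```

Request:
play_rows(
  targets="1 -0.02 -0.03 0 0;1 -0.04 -0.06 0 0;1 -0.055 -0.09 0 0;1 -0.07 -0.115 0 0;1 -0.085 -0.135 0 0;1 -0.1 -0.16 0 0;1 -0.1 -0.16 0 0;1 -0.1 -0.16 0 0",
)

```text
clock: 9.37
tcp_pos: [0.4575, 0.1055, 0.2747]
orientation: [-0.693, -3.061, 0.004]
contact_force: [0.1, 0.3, -2.6]
grip_width: 0.0232
gripper_force: 28.7
```

Request:
play_rows(
  targets="1 -0.02 -0.03 0 -0.1;1 -0.04 -0.06 0 -0.2;1 -0.06 -0.09 0 -0.3;1 -0.08 -0.12 0 -0.4;1 -0.1 -0.15 0 -0.5;1 -0.109 -0.165 0 -0.6;1 -0.109 -0.165 0 -0.68;1 -0.109 -0.165 0 -0.68",
)

```text
clock: 10.03
tcp_pos: [0.4863, -0.0884, 0.2752]
orientation: [0.375, -3.116, 0.0]
contact_force: [0.0, 2.0, -2.7]
grip_width: 0.0236
gripper_force: 28.7
```

```bash
python3 -c "
from h import *
to([.49,-.086,.27],3.38);o=r.get_obs();print(o['grip_width'],o['gripper_force'])
f=r.grab_frame('wrist')[:,:,::-1];t=r.grab_frame('top')[:,:,::-1];s=r.grab_frame('scene')[:,:,::-1]
cv2.imwrite('pics/w7.png',f);cv2.imwrite('pics/t7.png',t);cv2.imwrite('pics/s7.png',s)
hyp((0,20,30,40,50))
G=o['tcp_pos']+[0,0,.019]
a=proj(r.camera_info('top'),[G])[0].astype(int);b=proj(r.camera_info('scene'),[G])[0].astype(int);print(a,b)
k=lambda im,c,w:cv2.resize(im[c[1]-w//2:c[1]+w//2,c[0]-w//2:c[0]+w//2],(400,400),interpolation=cv2.INTER_CUBIC)
v=np.vstack([np.hstack([k(s,b,80),k(f,(320,230),200)])]);cv2.imwrite('pics/v7.png',v)
"
```

```text
t 10.03 tcp [ 0.4863 -0.0884  0.2752] yaw -2.902 q7 1.99 F [ 0.   2.  -2.7] SHIFT [-0.0042  0.0015  0.0052] ('SPIN', 0.001)
0.023591021949954622 28.680985271930695
0 bar top end [320. 235.] drum top edge [319. 193.] drum low edge [319. 177.]
20 bar top end [319. 220.] drum top edge [319. 209.] drum low edge [319. 212.]
30 bar top end [319. 216.] drum top edge [319. 219.] drum low edge [319. 230.]
40 bar top end [319. 214.] drum top edge [319. 230.] drum low edge [319. 249.]
50 bar top end [319. 214.] drum top edge [319. 241.] drum low edge [319. 267.]
[361 222] [342 197]
```

View pics/v7.png

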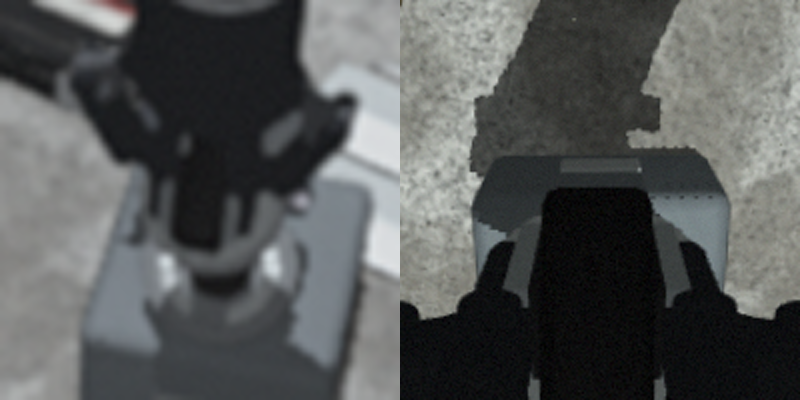

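The scene half shows the canister leaning over the port. In the wrist half the bar end is at row 225, with drum-top arc points at (290,237), (278,247), (347,236) and (354,242). I solve for tilt and grip offset.

```bash
python3 - <<'E'
from h import *
from scipy.optimize import least_squares
o=r.get_obs();M=yawt(o)[1];i=r.camera_info("wrist");G=o["tcp_pos"]-.019*M[:,2]
def pt(t,off,gz,x,y,z):
    return G+M[:,0]*((x-off)*np.cos(t)+(z-gz)*np.sin(t))-M[:,2]*((z-gz)*np.cos(t)-(x-off)*np.sin(t))+M[:,1]*y
def row(v,gz,full=False):
    t,off=v
    b=proj(i,[pt(t,off,gz,.031,0,.096)],True)[0]
    ph=np.radians(np.arange(-80,81,2));A=proj(i,[pt(t,off,gz,.037*np.cos(p),.037*np.sin(p),.056) for p in ph],True)
    A=A[np.argsort(A[:,0])]
    return np.array([b[1]-225]+[np.interp(c,A[:,0],A[:,1])-rr for c,rr in((290,237),(278,247),(347,236),(354,242))])
for gz in(.076,.080,.0833,.087,.09):
    s=least_squares(row,[.6,.006],args=(gz,));print(gz,np.degrees(s.x[0]).round(1),(s.x[1]*1e3).round(1),s.fun.round(1))
E
```

```text
0.076 34.2 12.5 [ 0.   1.2 -2.   1.7 -0.9]
0.08 34.2 11.5 [ 0.   1.2 -1.9  1.6 -0.9]
0.0833 34.1 10.6 [ 0.   1.1 -1.8  1.5 -0.9]
0.087 34.0 9.7 [ 0.   1.  -1.6  1.5 -0.8]
0.09 34.0 9.0 [ 0.   0.9 -1.5  1.4 -0.8]
```

```bash
python3 - <<'E'
from h import *
R_={}
for n,(x,y) in(("top",(320,170)),("scene",(315,180))):
    g=cv2.cvtColor(cv2.imread(f"pics/{n}4.png"),cv2.COLOR_BGR2GRAY)[y:y+60,x:x+60]
    G=cv2.resize(g,(480,480),interpolation=cv2.INTER_CUBIC);
    c0=np.array((203,203) if n=="top" else (206,202))*1.2
    yy,xx=np.mgrid[:480,:480];m=(G>160)&(np.hypot(xx-c0[0],yy-c0[1])<105)
    if n=="top": m&=~((yy<c0[1]-85))
    h=cv2.convexHull(np.argwhere(m)[:,::-1].astype(np.int32));e=cv2.fitEllipse(h);q=(np.array(e[0])+.5)/8-.5+[x,y]
    print(n,e,q);R_[n]=q
it,s=r.camera_info("top"),r.camera_info("scene")
P=tri(ray(it,*R_["top"]),ray(s,*R_["scene"]));print(P,plane(it,*R_["top"],.15),plane(s,*R_["scene"],.15))
x=np.array([.971,.238]);
for P in(P,np.array([.564,-.0675,.149])):
  for d in(-.015,-.003):
    l=-.0106*.819-(.0833-d)*.574;z=-.0106*.574+.819*(.0833-d)+P[2]-.019
    to([*(P[:2]+l*x),z],3.38)
E
```

```text
top ((244.3962860107422, 251.25433349609375), (176.12973022460938, 185.6645050048828), 5.910621643066406) [350.11203575 200.96929169]
scene ((247.546142578125, 239.1531219482422), (181.16453552246094, 192.64297485351562), 97.68653106689453) [345.50576782 209.45664024]
[ 0.56258159 -0.0686161   0.15323894] [ 0.56324077 -0.06925334  0.15      ] [ 0.56474126 -0.0672883   0.15      ]
t 10.18 tcp [ 0.4867 -0.0865  0.2757] yaw -2.903 q7 1.99 F [-0.3  0.9 -2.3] SHIFT [-0.013  -0.0007  0.067 ] ('SPIN', -0.0)
t 10.18 tcp [ 0.4867 -0.0865  0.2757] yaw -2.903 q7 1.99 F [-0.3  0.9 -2.3] SHIFT [-0.0199 -0.0007  0.0768] ('SPIN', -0.0)
t 10.18 tcp [ 0.4867 -0.0865  0.2757] yaw -2.903 q7 1.99 F [-0.3  0.9 -2.3] SHIFT [-0.0146 -0.      0.0712] ('SPIN', -0.0)
t 10.18 tcp [ 0.4867 -0.0865  0.2757] yaw -2.903 q7 1.99 F [-0.3  0.9 -2.3] SHIFT [-0.0215  0.      0.0811] ('SPIN', -0.0)
```

Request:
play_rows(
  targets="1 -0.007 0 0.02 0;1 -0.014 0 0.045 0;1 -0.014 0 0.069 0;1 -0.014 0 0.069 0;1 -0.017 0 0.073 0;1 -0.02 0 0.077 0;1 -0.0226 0 0.0813 0;1 -0.0226 0 0.0813 0",
)

```text
clock: 10.85
tcp_pos: [0.51, -0.0824, 0.1957]
orientation: [-0.374, 3.118, 0.0]
contact_force: [-0.7, -0.1, -2.2]
grip_width: 0.024
gripper_force: 28.6
```

```bash
python3 - <<'E'
from h import *
to([.4867,-.0865,.2757],3.38);print(r.get_obs()["moment"].round(2))
E
```

```text
t 10.85 tcp [ 0.51   -0.0824  0.1957] yaw -2.903 q7 2.1 F [-0.7 -0.1 -2.2] SHIFT [ 0.0235  0.0015 -0.08  ] ('SPIN', 0.0)
[-0.06  0.08 -0.04]
```

Request:
play_rows(
  targets="1 -0.0011 0 0.0016 0;1 -0.0023 0 0.0033 0;1 -0.0034 0 0.0049 0;1 -0.0046 0 0.0066 0;1 -0.0046 0 0.0066 0",
)

```text
clock: 11.27
tcp_pos: [0.5139, -0.0815, 0.189]
orientation: [-0.374, 3.119, 0.001]
contact_force: [-0.1, 1.4, -0.5]
grip_width: 0.0239
gripper_force: 29.1
```

```bash
python3 - <<'E'
from h import *
to([.510,-.0824,.1957],3.38);print(r.get_obs()["moment"].round(2))
E
```

```text
t 11.27 tcp [ 0.5139 -0.0815  0.189 ] yaw -2.903 q7 2.11 F [-0.1  1.4 -0.5] SHIFT [ 0.004   0.0001 -0.0067] ('SPIN', 0.0)
[0.43 0.12 0.06]
```

Request:
play_rows(
  targets="1 -0.0011 0 0.0016 0;1 -0.0023 0 0.0033 0;1 -0.0032 0 0.0045 0;1 -0.0032 0 0.0045 0",
)

```text
clock: 11.6
tcp_pos: [0.5175, -0.0801, 0.1847]
orientation: [-0.375, 3.117, 0.002]
contact_force: [-0.2, 4.0, 3.9]
grip_width: 0.0236
gripper_force: 29.5
```

```bash
python3 - <<'E'
from h import *
to([.5139,-.0815,.189],3.38);print(r.get_obs()["moment"].round(2))
f=r.grab_frame("wrist");cv2.imwrite("pics/w8.png",f[:,:,::-1])
g=cv2.cvtColor(f,cv2.COLOR_RGB2GRAY);print(g[200:250:2,320])
E
```

```text
t 11.6 tcp [ 0.5175 -0.0801  0.1847] yaw -2.902 q7 2.11 F [-0.2  4.   3.9] SHIFT [ 0.0039 -0.0005 -0.0043] ('SPIN', 0.001)
[ 1.08 -0.19  0.18]
[60 47 66 78 76 84 74 50 48 47 48 48 14 12  5 10  1 11 13 15 12 11 11 13
 12]
```

Request:
play_rows(
  targets="1 0 0.001 0 0;1 0 0.002 0 0;1 0 0.002 0 0",
)

```text
clock: 11.9
tcp_pos: [0.517, -0.0797, 0.1847]
orientation: [-0.373, 3.117, -0.002]
contact_force: [2.4, 0.6, 1.1]
grip_width: 0.0237
gripper_force: 29.2
```

Request:
play_rows(
  targets="1 -0.0011 0 0.0016 0;1 -0.0023 0 0.0033 0;1 -0.0023 0 0.0033 0",
)

```text
clock: 12.15
tcp_pos: [0.5186, -0.0793, 0.1812]
orientation: [-0.372, 3.119, -0.001]
contact_force: [0.6, 1.9, 4.2]
grip_width: 0.0234
gripper_force: 29.6
```

```bash
python3 - <<'E'
from h import *
to([.5139,-.0815,.189],3.38);print(r.get_obs()["moment"].round(2))
E
```

```text
t 12.15 tcp [ 0.5186 -0.0793  0.1812] yaw -2.904 q7 2.11 F [0.6 1.9 4.2] SHIFT [ 0.0051 -0.001  -0.0078] ('SPIN', -0.001)
[ 0.33 -0.42  0.01]
```

Request:
play_rows(
  targets="1 -0.0006 0.0005 0.0012 0;1 -0.0006 0.001 0.0012 0.06;1 -0.0006 0.0015 0.0012 0.12;1 -0.0006 0.0022 0.0012 0.18;1 -0.0008 0.003 0.0012 0.24;1 -0.0008 0.003 0.0012 0.24",
)

```text
clock: 12.65
tcp_pos: [0.5165, -0.073, 0.1805]
orientation: [-0.004, -3.136, -0.008]
contact_force: [-10.6, 8.7, 20.5]
grip_width: 0.0242
gripper_force: 71.6
```

```bash
python3 - <<'E'
from h import *
to([.5139,-.0815,.189],3.38);o=r.get_obs();print(o["moment"].round(2),o["grip_width"])
E
```

```text
t 12.65 tcp [ 0.5165 -0.073   0.1805] yaw 3.139 q7 1.9 F [-10.6   8.7  20.5] SHIFT [ 0.0026 -0.0084 -0.0086] ('SPIN', -0.241)
[2.74 1.87 0.47] 0.024213089238172128
```

Request:
play_rows(
  targets="0.2 0 0 0 0;0.2 0 0 0 0;0.2 0 0 0 0;0.2 0 0 0 0",
)

```text
clock: 12.98
tcp_pos: [0.5176, -0.0759, 0.1794]
orientation: [-0.004, -3.14, 0.0]
contact_force: [-1.3, 0.9, 2.5]
grip_width: 0.034
gripper_force: 1.6
```

```bash
cat >> h.py <<'E'
def barmask(name):
    f=r.grab_frame("wrist");cv2.imwrite(f"pics/{name}.png",f[:,:,::-1]);g=cv2.cvtColor(f,cv2.COLOR_RGB2GRAY)
    for y in range(200,300,5):
        x=np.where(g[y,200:450]<30)[0]+200
        if len(x):
            s=np.split(x,np.where(np.diff(x)>3)[0]+1);print(y,[(int(k[0]),int(k[-1])) for k in s if len(k)>4])
E
python3 - <<'E'
from h import *
to([.5139,-.0815,.189],3.38);o=r.get_obs();print(o["moment"].round(2),o["grip_width"])
barmask("w9")
E
```

```text
t 12.98 tcp [ 0.5176 -0.0759  0.1794] yaw 3.139 q7 1.9 F [-1.3  0.9  2.5] SHIFT [ 0.0037 -0.0056 -0.0096] ('SPIN', -0.241)
[0.19 0.43 0.08] 0.03403851483824634
225 [(285, 332)]
230 [(281, 334)]
235 [(280, 335)]
240 [(280, 338)]
245 [(279, 339), (353, 357)]
250 [(278, 339), (353, 358)]
255 [(254, 263), (277, 340), (353, 360), (373, 381)]
260 [(252, 261), (275, 340), (353, 361), (375, 384)]
265 [(250, 260), (273, 340), (352, 363), (376, 386)]
270 [(247, 258), (272, 340), (352, 364), (378, 388)]
275 [(245, 257), (271, 341), (352, 365), (379, 390)]
280 [(237, 265), (271, 341), (352, 365), (371, 399)]
285 [(200, 213), (235, 341), (353, 401), (423, 448)]
290 [(200, 341), (354, 449)]
295 [(200, 342), (355, 449)]
```

Request:
play_rows(
  targets="0.2 -0.0005 0 0.001 0;0.2 -0.001 0 0.002 0;0.2 -0.0015 0 0.003 0;0.2 -0.002 0.0005 0.004 0;0.2 -0.002 0.0005 0.004 0",
)

```text
clock: 13.45
tcp_pos: [0.5198, -0.0752, 0.1756]
orientation: [-0.003, -3.14, -0.0]
contact_force: [-4.8, 1.4, 7.5]
grip_width: 0.0342
gripper_force: 4.3
```

```bash
python3 - <<'E'
from h import *
to([.5139,-.0815,.189],3.38);o=r.get_obs();print(o["moment"].round(2),o["grip_width"],o["gripper_force"])
E
```

```text
t 13.45 tcp [ 0.5198 -0.0752  0.1756] yaw 3.14 q7 1.9 F [-4.8  1.4  7.5] SHIFT [ 0.0059 -0.0063 -0.0134] ('SPIN', -0.24)
[0.41 1.17 0.11] 0.03422343281810973 4.295832607895136
```

Request:
play_rows(
  targets="0.2 0 0.0005 0.0005 0.06;0.2 0 0.001 0.0005 0.12;0.2 0 0.0015 0.0005 0.18;0.2 0 0.002 0.0005 0.24;0.2 0 0.0025 0.0005 0.3;0.2 0 0.003 0.0005 0.36;0.2 0 0.003 0.0005 0.36",
)

```text
clock: 14.03
tcp_pos: [0.5146, -0.0738, 0.1758]
orientation: [-0.564, -3.078, 0.002]
contact_force: [-27.7, -1.6, 37.2]
grip_width: 0.034
gripper_force: 62.2
```

```bash
python3 - <<'E'
from h import *
to([.5139,-.0815,.189],3.38);o=r.get_obs();print(o["moment"].round(2),o["grip_width"],o["gripper_force"])
barmask("w10")
E
```

```text
t 14.03 tcp [ 0.5146 -0.0738  0.1758] yaw 2.779 q7 1.59 F [-27.7  -1.6  37.2] SHIFT [-0.002  -0.0075 -0.0132] ('SPIN', -0.601)
[0.49 5.83 1.99] 0.03397092687132626 62.155732499486476
225 [(310, 320)]
230 [(297, 326)]
235 [(285, 331)]
240 [(277, 337)]
245 [(274, 340), (353, 357)]
250 [(275, 342), (353, 358)]
255 [(256, 263), (276, 344), (353, 360), (373, 381)]
260 [(253, 261), (275, 345), (353, 361), (375, 384)]
265 [(250, 259), (274, 347), (352, 363), (377, 386)]
270 [(248, 258), (272, 364), (378, 388)]
275 [(246, 256), (271, 365), (379, 390)]
280 [(237, 265), (271, 365), (371, 399)]
285 [(200, 213), (235, 401), (422, 449)]
290 [(200, 218), (222, 282), (287, 449)]
295 [(200, 281), (288, 449)]
```

Request:
play_rows(
  targets="0.2 0 0 -0.001 -0.05;0.2 0 0 -0.002 -0.1;0.2 0 0 -0.003 -0.1;0.2 0 0 -0.003 -0.1",
)

```text
clock: 14.42
tcp_pos: [0.5171, -0.0744, 0.1778]
orientation: [-0.412, -3.109, 0.003]
contact_force: [-11.9, -4.3, 8.5]
grip_width: 0.0346
gripper_force: 7.4
```

```bash
python3 - <<'E'
from h import *
to([.5139,-.0815,.189],3.38);o=r.get_obs();print(o["moment"].round(2),o["grip_width"],o["gripper_force"])
barmask("w11")
E
```

```text
t 14.42 tcp [ 0.5171 -0.0744  0.1778] yaw 2.878 q7 1.67 F [-11.9  -4.3   8.5] SHIFT [ 0.0013 -0.0077 -0.0112] ('SPIN', -0.502)
[-0.8   2.57  0.17] 0.03460275624483881 7.42136393841065
225 [(315, 322)]
230 [(299, 328)]
235 [(284, 333)]
240 [(277, 338)]
245 [(277, 340), (353, 357)]
250 [(278, 342), (353, 358)]
255 [(255, 263), (277, 343), (353, 359), (373, 381)]
260 [(253, 261), (275, 345), (353, 361), (375, 384)]
265 [(250, 260), (274, 346), (352, 363), (376, 386)]
270 [(248, 258), (272, 347), (352, 364), (378, 388)]
275 [(245, 257), (271, 365), (379, 390)]
280 [(237, 265), (271, 365), (371, 399)]
285 [(200, 213), (235, 401), (422, 448)]
290 [(200, 214), (218, 282), (287, 449)]
295 [(200, 281), (288, 449)]
```

```bash
cat >> h.py <<'E'
P0=np.array([.5635,-.0680,.151]);YW=.24
XP=np.array([np.cos(YW)*np.cos(.6109),np.sin(YW)*np.cos(.6109),np.sin(.6109)]);YP=np.array([-np.sin(YW),np.cos(YW),0]);ZP=np.cross(XP,YP)
def inport(px,h=.082):
    i=r.camera_info("wrist");out=[]
    for u,v in px:
        p,d=ray(i,u,v,True);X=p+d*((h-(p-P0)@ZP)/(d@ZP));out.append([(X-P0)@XP,(X-P0)@YP])
    return np.array(out)
E
python3 - <<'E'
from h import *
p=inport([(281,239),(300,230.5),(319,224.5),(323,226),(333,235),(342,250),(346.5,265)]);print((p*1e3).round(1))
f=lambda a,b:np.degrees(np.arctan2(*(p[b]-p[a])[::-1]))
print("end edge",f(0,2),"side",f(3,6),f(4,6))
E
```

```text
[[-29.4   0.6]
 [-28.9   9.6]
 [-27.5  17.8]
 [-26.2  19. ]
 [-21.   21.1]
 [-13.9  21.9]
 [ -7.8  21. ]]
end edge 83.53133946039729 side 6.151061040968641 -0.6996046913927646
```

```bash
python3 - <<'E'
from h import *
o=r.get_obs();q=o["tcp_pos"]-P0;print("tcp in port",(np.array([q@XP,q@YP,q@ZP])*1e3).round(1))
for h in(.058,.046):to(P0+h*ZP,3.26)
E
```

```text
tcp in port [-23.    4.8  48.6]
t 14.47 tcp [ 0.517  -0.0745  0.1777] yaw 2.878 q7 1.67 F [-11.7  -4.5   9.2] SHIFT [-0.014   0.0023 -0.0209] ('SPIN', -0.382)
t 14.47 tcp [ 0.517  -0.0745  0.1777] yaw 2.878 q7 1.67 F [-11.7  -4.5   9.2] SHIFT [-0.02    0.0056 -0.0111] ('SPIN', -0.382)
```

Request:
play_rows(
  targets="0.15 0 0 -0.006 -0.12;0.15 0 0 -0.012 -0.24;0.15 0 0 -0.021 -0.38;0.15 -0.007 0.001 -0.021 -0.38;0.15 -0.014 0.0023 -0.021 -0.38;0.15 -0.014 0.0023 -0.021 -0.38",
)

```text
clock: 14.97
tcp_pos: [0.5366, -0.0736, 0.1991]
orientation: [-0.181, 3.135, -0.001]
contact_force: [0.1, -1.0, -1.0]
grip_width: 0.0361
gripper_force: 0.3
```

```bash
python3 - <<'E'
from h import *
to(P0+.046*ZP,3.26);o=r.get_obs();print(o["moment"].round(2),o["grip_width"],o["gripper_force"])
barmask("w12")
E
```

```text
t 14.97 tcp [ 0.5366 -0.0736  0.1991] yaw -3.026 q7 1.99 F [ 0.1 -1.  -1. ] SHIFT [-0.0012 -0.0008  0.0104] ('SPIN', -0.003)
[-0.15 -0.1   0.03] 0.03611037358192167 0.30115697685687337
200 [(290, 341)]
205 [(289, 341)]
210 [(288, 340)]
215 [(287, 340)]
220 [(287, 340)]
225 [(286, 339)]
230 [(286, 339)]
235 [(285, 338)]
240 [(284, 338)]
245 [(277, 338), (355, 359)]
250 [(276, 337), (355, 360)]
255 [(252, 261), (274, 336), (355, 362), (375, 384)]
260 [(250, 259), (272, 336), (355, 364), (377, 386)]
265 [(248, 257), (271, 335), (354, 365), (379, 388)]
270 [(246, 255), (270, 335), (354, 366), (381, 391)]
275 [(243, 254), (268, 335), (354, 368), (382, 393)]
280 [(234, 262), (268, 334), (355, 368), (374, 402)]
285 [(200, 211), (232, 334), (356, 404), (426, 449)]
290 [(200, 211), (217, 334), (357, 419), (424, 449)]
295 [(200, 333), (358, 449)]
```

```bash
python3 - <<'E'
from h import *
g=cv2.cvtColor(cv2.imread("pics/w12.png"),cv2.COLOR_BGR2GRAY)
print([ (y,int((g[y,250:380]<30).sum()),) for y in range(176,204,2)])
for h in(.080,.087):
    p=inport([(290,200),(284.5,238),(341.5,200),(338.5,238),(315,188)],h)*1e3;print(p.round(1).tolist())
    print(np.degrees(np.arctan2(*(p[1]-p[0])[::-1])),np.degrees(np.arctan2(*(p[3]-p[2])[::-1])))
# expected pixels of bar end centre, home, aligned
i=r.camera_info("wrist");print(proj(i,[P0-.031*XP+.087*ZP,P0-.031*XP+.080*ZP],True))
E
```

```text
[(176, 50), (178, 50), (180, 52), (182, 51), (184, 51), (186, 52), (188, 52), (190, 52), (192, 53), (194, 53), (196, 52), (198, 52), (200, 52), (202, 52)]
[[-19.1, -8.0], [-1.8, -11.7], [-16.1, 15.2], [1.0, 11.7], [-23.4, 3.9]]
-12.287976809494214 -11.34320838766072
[[-16.5, -7.0], [-0.1, -10.6], [-13.7, 14.9], [2.4, 11.6], [-20.6, 4.2]]
-12.287976809494214 -11.34320838766073
[[303.32238575 167.58255382]
 [305.06247176 173.9156112 ]]
```

Request:
play_rows(
  targets="0.25 0 0 0 0.1;0.25 0 0 0 0.2;0.25 0 0 0 0.3;0.25 0 0 0 0.4;0.25 0 0 0 0.5;0.25 0 0 0 0.5",
)

```text
clock: 15.52
tcp_pos: [0.5351, -0.0728, 0.1989]
orientation: [0.603, 3.083, -0.001]
contact_force: [1.1, 0.5, 0.9]
grip_width: 0.0318
gripper_force: 4.4
```

```bash
cat >> h.py <<'E'
def barang(name,h=.084):
    f=r.grab_frame("wrist");cv2.imwrite(f"pics/{name}.png",f[:,:,::-1]);g=cv2.cvtColor(f,cv2.COLOR_RGB2GRAY)
    m=(g<32).astype(np.uint8);m[245:]=0;m=cv2.morphologyEx(m,cv2.MORPH_OPEN,np.ones((7,7),np.uint8))
    n,l,st,ce=cv2.connectedComponentsWithStats(m)
    k=[k for k in range(1,n) if 250<ce[k][0]<400 and st[k,4]>300 and st[k,1]>100]
    for j in k:
        c=cv2.findContours((l==j).astype(np.uint8),0,1)[0][0][:,0,:];c=c[c[:,1]<242]
        print(st[j],ce[j].round(),"poly",cv2.approxPolyDP(c,3,True)[:,0].tolist())
        q=inport(c,h).astype(np.float32)*1e3
        pl=cv2.approxPolyDP(q.reshape(-1,1,2),2.5,True)[:,0];print("port poly",pl.round(1).tolist())
E
python3 - <<'E'
from h import *
to(P0+.046*ZP,1.95);o=r.get_obs();print(o["moment"].round(2),o["grip_width"],o["gripper_force"])
barang("w13")
E
```

```text
t 15.52 tcp [ 0.5351 -0.0728  0.1989] yaw 2.756 q7 1.55 F [1.1 0.5 0.9] SHIFT [-0.0032 -0.0003  0.0102] ('SPIN', 0.806)
[ 0.19 -0.31  0.12] 0.03183855678077078 4.425087936833734
[ 275  171   69   74 4136] [308. 211.] poly [[276, 182], [282, 241], [343, 241], [335, 195], [317, 171]]
port poly [[-29.200000762939453, 9.199999809265137], [-3.799999952316284, -1.2000000476837158], [10.800000190734863, 21.799999237060547], [-7.599999904632568, 28.899999618530273], [-21.600000381469727, 27.899999618530273]]
```

Request:
play_rows(
  targets="0.2 0 0 0 0.1;0.2 0 0 0 0.2;0.2 0 0 0 0.3;0.2 0 0 0 0.4;0.2 0 0 0 0.5;0.2 0 0 0 0.5",
)

```text
clock: 16.07
tcp_pos: [0.5338, -0.074, 0.2001]
orientation: [-1.338, -2.84, 0.002]
contact_force: [-8.3, -1.5, 12.6]
grip_width: 0.0348
gripper_force: 55.8
```

```bash
python3 - <<'E'
from h import *
to(P0+.046*ZP,1.95);o=r.get_obs();print(o["moment"].round(2),o["grip_width"],o["gripper_force"])
barang("w14")
E
```

```text
t 16.07 tcp [ 0.5338 -0.074   0.2001] yaw 2.261 q7 1.14 F [-8.3 -1.5 12.6] SHIFT [-0.0028  0.003   0.0114] ('SPIN', 0.311)
[0.24 0.8  1.26] 0.03481252667891314 55.84582739509642
[ 267  179   82   66 4392] [306. 214.] poly [[267, 193], [276, 241], [348, 241], [332, 187], [299, 179]]
port poly [[-21.700000762939453, 22.700000762939453], [-6.300000190734863, 7.0], [22.899999618530273, 26.700000762939453], [6.199999809265137, 41.099998474121094], [-9.300000190734863, 36.400001525878906]]
```

Request:
play_rows(
  targets="0.05 0 0 -0.003 0;0.05 0 0 -0.006 0;0.05 0 0 -0.006 0",
)

```text
clock: 16.37
tcp_pos: [0.5337, -0.0743, 0.2051]
orientation: [-1.34, -2.84, 0.002]
contact_force: [-2.2, -4.0, -0.8]
grip_width: 0.0404
gripper_force: 2.1
```

```bash
python3 - <<'E'
from h import *
to(P0+.046*ZP,1.95);o=r.get_obs();print(o["moment"].round(2),o["grip_width"],o["gripper_force"])
for h in(.076,.084):barang("w15",h)
i=r.camera_info("wrist");
for d in(.012,.016):
  for ph in np.radians([43]):
    b=np.cos(ph)*XP-np.sin(ph)*YP;n=np.cos(ph)*YP+np.sin(ph)*XP
    print(d,[proj(i,[P0-.031*b+s*.012*n+(.096-d)*ZP],True)[0].round() for s in(-1,1)])
E
```

```text
t 16.37 tcp [ 0.5337 -0.0743  0.2051] yaw 2.26 q7 1.13 F [-2.2 -4.  -0.8] SHIFT [-0.0027  0.0033  0.0165] ('SPIN', 0.31)
[-0.68  0.63  0.04] 0.04044054516271543 2.148635380435735
[ 268  180   80   65 4281] [307. 214.] poly [[269, 192], [268, 205], [277, 241], [347, 241], [332, 186], [299, 180]]
port poly [[-27.5, 18.200000762939453], [-10.800000190734863, 1.0], [20.899999618530273, 22.299999237060547], [2.5999999046325684, 39.0], [-14.300000190734863, 33.099998474121094]]
[ 268  180   80   65 4277] [306. 214.] poly [[269, 192], [268, 206], [277, 241], [347, 241], [332, 186], [297, 180]]
port poly [[-21.399999618530273, 21.299999237060547], [-5.800000190734863, 5.300000190734863], [23.799999237060547, 25.200000762939453], [6.699999809265137, 40.79999923706055], [-10.0, 34.70000076293945]]
0.012 [array([249., 201.]), array([285., 185.])]
0.016 [array([254., 201.]), array([291., 185.])]
```

Request:
play_rows(
  targets="0.05 0 0 0 0.1;0.05 0 0 0 0.2;0.05 0 0 0 0.3;0.05 0 0 -0.002 0.4;0.05 0 0 -0.002 0.5;0.05 0 0 -0.002 0.5",
)

```text
clock: 16.97
tcp_pos: [0.5327, -0.0758, 0.2065]
orientation: [-2.006, -2.417, 0.009]
contact_force: [-5.2, -9.7, -2.3]
grip_width: 0.0403
gripper_force: 21.1
```

```bash
python3 - <<'E'
from h import *
to(P0+.062*ZP,1.95);o=r.get_obs();print(o["moment"].round(2),o["grip_width"],o["gripper_force"])
barang("w16",.08)
E
```

```text
t 16.97 tcp [ 0.5327 -0.0758  0.2065] yaw 1.756 q7 0.72 F [-5.2 -9.7 -2.3] SHIFT [ 0.0001 -0.0037  0.0047] ('SPIN', -0.194)
[-2.02  1.19  0.82] 0.04031673205406008 21.14543546922505
[ 260  177   95   68 4890] [306. 215.] poly [[328, 177], [287, 185], [262, 198], [260, 210], [273, 241], [354, 241]]
port poly [[27.100000381469727, 44.70000076293945], [10.100000381469727, 42.5], [-12.0, 32.900001525878906], [-14.199999809265137, 26.700000762939453], [-8.199999809265137, 12.399999618530273], [36.70000076293945, 21.299999237060547]]
```

Request:
play_rows(
  targets="0.05 -0.0015 -0.002 0 0;0.05 -0.003 -0.004 0 0;0.05 -0.003 -0.004 0 0.08;0.05 -0.003 -0.004 0 0.16;0.05 -0.003 -0.004 0 0.22;0.05 -0.003 -0.004 0 0.22",
)

```text
clock: 17.52
tcp_pos: [0.5308, -0.0778, 0.2069]
orientation: [2.256, 2.186, -0.004]
contact_force: [-2.4, -5.4, -3.9]
grip_width: 0.0404
gripper_force: 19.4
```

```bash
python3 - <<'E'
from h import *
to(P0+.062*ZP,1.95);o=r.get_obs();print(o["moment"].round(2),o["grip_width"],o["gripper_force"])
barang("w17",.08)
E
```

```text
t 17.52 tcp [ 0.5308 -0.0778  0.2069] yaw 1.539 q7 0.56 F [-2.4 -5.4 -3.9] SHIFT [ 0.0013 -0.0018  0.0051] ('SPIN', -0.411)
[-1.16  0.32  0.9 ] 0.040445741399714574 19.445199044421315
[ 259  172  100   73 5185] [308. 214.] poly [[329, 172], [315, 174], [261, 200], [259, 210], [273, 241], [358, 241]]
port poly [[36.20000076293945, 44.70000076293945], [-6.900000095367432, 34.70000076293945], [-6.300000190734863, 15.0], [41.0, 16.5]]
```

Request:
play_rows(
  targets="0.05 0 0 0 -0.1;0.05 0 0 0 -0.2;-0.2 0 0 0 -0.3;-0.4 0 0 -0.02 -0.3;-0.4 0 0 -0.05 -0.3;-0.4 0.02 0 -0.08 -0.3;-0.4 0.02 0 -0.1 -0.3;-0.4 0.02 0 -0.1 -0.3",
)

```text
clock: 18.23
tcp_pos: [0.5348, -0.0559, 0.3113]
orientation: [1.897, 2.498, 0.009]
contact_force: [1.2, -0.1, 1.0]
grip_width: 0.0598
gripper_force: 0.0
```

```bash
python3 - <<'E'
from h import *
to(P0+.062*ZP,1.95);o=r.get_obs()
i=r.camera_info("wrist");f=r.grab_frame("wrist");cv2.imwrite("pics/w18.png",f[:,:,::-1]);cv2.imwrite("pics/s18.png",r.grab_frame("scene")[:,:,::-1]);cv2.imwrite("pics/t18.png",r.grab_frame("top")[:,:,::-1])
g=cv2.cvtColor(f,cv2.COLOR_RGB2GRAY)
c=proj(i,[P0+.084*ZP],True)[0];print("expected bar centre",c,"ends",proj(i,[P0+.084*ZP+s*.031*(np.cos(1.396)*XP-np.sin(1.396)*YP) for s in(-1,1)],True).round())
m=(g<30).astype(np.uint8);m=cv2.morphologyEx(m,cv2.MORPH_OPEN,np.ones((5,5),np.uint8));n,l,st,ce=cv2.connectedComponentsWithStats(m)
for k in range(1,n):
    if st[k,4]>300:
        c=cv2.findContours((l==k).astype(np.uint8),0,1)[0][0];rc=cv2.minAreaRect(c);print(st[k],rc)
        if st[k,4]<6000:
            for h in(.080,.084):
                q=inport(c[:,0],h)*1e3;print("  port",cv2.minAreaRect(q.astype(np.float32)))
E
```

```text
t 18.23 tcp [ 0.5348 -0.0559  0.3113] yaw 1.842 q7 0.65 F [ 1.2 -0.1  1. ] SHIFT [-0.0182 -0.0119  0.1094] ('SPIN', -0.108)
expected bar centre [286.87351266 226.64984176] ends [[282. 189.]
 [292. 262.]]
[483  19  26  66 611] ((495.6230773925781, 51.032386779785156), (11.70669174194336, 68.2551040649414), 14.743562698364258)
  port ((137.33668518066406, 133.65003967285156), (41.33912658691406, 6.6962432861328125), 75.9344711303711)
  port ((137.5426483154297, 132.65164184570312), (40.42454147338867, 6.548088073730469), 75.9344482421875)
[ 275  180   53   78 3314] ((301.5401916503906, 218.69728088378906), (76.57426452636719, 47.32658386230469), 82.303955078125)
  port ((6.586894989013672, 7.571666717529297), (47.903751373291016, 63.2706184387207), 11.839181900024414)
  port ((9.685528755187988, 9.362567901611328), (46.84392166137695, 61.87081527709961), 11.83918285369873)
[    0   246   577   154 46184] ((287.99993896484375, 322.5), (575.9998779296875, 152.99996948242188), -0.0)
```

Request:
play_rows(
  targets="-0.4 0.04 0 -0.02 0;-0.4 0.08 -0.01 -0.02 0;-0.4 0.12 -0.02 -0.02 0;-0.4 0.16 -0.03 -0.02 0;-0.4 0.2 -0.03 -0.02 0;-0.4 0.22 -0.03 -0.02 0;-0.4 0.22 -0.03 -0.02 0",
)

```text
clock: 18.97
tcp_pos: [0.4414, 0.1522, 0.3265]
orientation: [-1.891, -2.502, -0.004]
contact_force: [-0.0, 0.9, 0.5]
grip_width: 0.0596
gripper_force: 0.0
```

```bash
python3 - <<'E'
from h import *
C={}
for n in("top","scene","wrist"):
    im=r.grab_frame(n)[:,:,::-1];cv2.imwrite(f"pics/{n}19.png",im);i=r.camera_info(n);fish=n=="wrist"
    g=cv2.cvtColor(im,cv2.COLOR_BGR2GRAY)
    ph=1.396;b=np.cos(ph)*XP-np.sin(ph)*YP;nn=np.cos(ph)*YP+np.sin(ph)*XP
    e=lambda h:proj(i,[P0+h*ZP+s*.031*b+t*.012*nn for s,t in((-1,-1),(-1,1),(1,1),(1,-1))],fish).round(1).tolist()
    c=proj(i,[P0+.084*ZP],fish)[0];print(n,"expected top face",e(.084))
    m=(g<40).astype(np.uint8);k,l,st,ce=cv2.connectedComponentsWithStats(m)
    for j in range(1,k):
        if st[j,4]>60 and np.hypot(*(ce[j]-c))<40:
            q=cv2.findContours((l==j).astype(np.uint8),0,1)[0][0];print("  blob",st[j],ce[j].round(1),cv2.approxPolyDP(q,1.5,True)[:,0].tolist())
    br=((g>150)&(np.hypot(*(np.mgrid[:400,:640]-c[::-1][:,None,None]))<35)).astype(np.uint8)
    ys,xs=np.nonzero(br);print("  bright",len(xs),xs.mean() if len(xs) else 0,ys.mean() if len(xs) else 0)
to([0,0,0])
E
```

```text
top expected top face [[346.7, 221.6], [344.1, 214.8], [364.7, 206.8], [367.2, 213.6]]
  bright 1749 364.7535734705546 218.800457404231
scene expected top face [[331.0, 211.2], [331.4, 202.0], [355.4, 202.8], [355.0, 212.1]]
  blob [332 205  22   8 143] [342.3 208.1] [[332, 205], [333, 211], [353, 211], [353, 205]]
  bright 425 348.4305882352941 195.3435294117647
wrist expected top face [[314.1, 371.8], [331.1, 378.1], [335.4, 411.8], [319.6, 405.4]]
  bright 0 0 0
t 19.12 tcp [0.4428 0.1493 0.3265] yaw 1.846 q7 -0.18 F [-0.  -0.4 -1.1] SHIFT [-0.0237 -0.4662  0.3272]
```

```bash
python3 - <<'E'
from h import *
np.set_printoptions(linewidth=250)
g=cv2.cvtColor(cv2.imread("pics/top19.png"),cv2.COLOR_BGR2GRAY)
print("cols",np.arange(334,384,2))
for y in range(186,234,2):print(y,g[y,334:384:2])
# predicted drum-top circle centre px, for d=12
it=r.camera_info("top");print(proj(it,[P0+.044*ZP,P0+.084*ZP]).round(1), proj(it,[P0+.044*ZP+.037*v for v in(XP,-XP,YP,-YP)]).round(1).tolist())
E
```

```text
cols [334 336 338 340 342 344 346 348 350 352 354 356 358 360 362 364 366 368 370 372 374 376 378 380 382]
186 [ 94  76  76  98  96  93  92  97  97 104 123  88  98 153 163 146 146 123 174 165 174 157 169 178 172]
188 [133 173 184 193 124 115 120 105 131 131 118 101 101  97 148 147 145 128 169 172 170 158 164 175 162]
190 [157 144  99  89  86 130 130 119 121 136 146 133 132 112 144 148 146 136 133 172 181 163 167 164 172]
192 [ 77  92  99 126 130 132 113 134 131 157 134 143 140 131 122 148 146 142 123 183 177 173 179 189 193]
194 [ 86  93 120 131 141 144 132 143 141 124 134 135 130 124 131 146 146 146 123 168 160 171 187 189 188]
196 [ 82  95 131 121 122 131 128 141 151 183 162 161 128 132 129 131 146 146 128 176 173 164 183 196 188]
198 [ 83 109 131 129 135 157 164 188 189 186 184 184 180 152 120 134 147 147 135 129 189 174 176 169 183]
200 [ 93 129 117 118 128 163 190 185 185 184 183 184 182 181 161 134 146 147 143 120 190 177 164 176 167]
202 [142 129  89 131 140 187 185 183 183 183 182 162 102  69 136 136 144 147 146 122 188 163 178 191 173]
204 [149 118 101 127 181 185 183 183 18
[... 946 characters left out ...]
5 150 152 145 153 147 150 150 146 147 166 174 181 191 183 183 181 152 169]
224 [142 148 148 153 147 160 153 141 139 151 162 158 148 154 151 149 170 163 183 193 192 164 168 166 170]
226 [140 151 151 154 143 165 156 154 140 145 153 151 153 152 153 159 162 165 188 175 182 181 173 180 174]
228 [147 153 154 158 148 150 142 153 136 147 151 146 153 148 156 155 154 173 182 168 186 174 167 181 176]
230 [151 158 150 143 143 148 146 151 140 129 144 148 154 161 158 157 150 159 167 157 187 174 168 173 172]
232 [151 150 155 149 145 162 146 142 141 136 142 148 157 154 149 151 160 152 161 179 193 172 174 188 174]
[[352.8 207.7]
 [355.7 214.2]] [[350.9, 196.5], [354.5, 218.5], [340.3, 210.5], [365.2, 204.9]]
```

```bash
python3 -c "
from bench import r
print(r.hand_in())"
```

```text
the job is handed in; nothing more can be done
None
```

I handed the job in with the flap snapped open and the canister in the port, turned about 78° clockwise of the 80° to the stop, and the gripper clear of everything. The hand-in gave no verdict. Foot depth and the lock were read only from camera positions, not tested by force, and the flap and bystanders were not re-checked at the end.

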